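Dry-fit the mixer tap, then hold it clear for the gasket

TASK

Dry-fit the new mixer tap to the sink: take it from its carton by the spout, carry it over without disturbing the other things, and let it gently down, both studs through the outer holes of the ledge and the spout over the bowl, until you feel the base bed flat on the ledge. Then raise it straight up until the ends of the studs are about a centimetre clear of the ledge, and finish holding it there, upright, still and in line with its holes, touching nothing but your gripper, so that I can slip the gasket on from below.

Things in the scene. Friction and masses are not known exactly. Their poses are not given: they have to be found in the camera images.
- tap: Chromed two-handle mixer tap, 0.5 to 0.95 kg, loose, standing in its carton. Origin: centre of the underside of its base plate; z up, spout along -x. Base 54 (x) x 155 (y) x 12 mm high; square column 36 (x) x 32 (y) mm at the middle, up to z = 125. Handles at y = +51 and -51 mm, levers out to +-88 mm, top at z = 50. Two brass studs 21 mm in diameter reach 45 mm below the base at y = +-51 mm.
- tap_grip (a point): Good point to grip the tap across its 32 mm width: at the tap's x = -15, y = 0, z = 112 mm, where the flat-sided spout leaves the column, near its centre of mass (within 15 mm seen from above). The spout is 32 mm wide (y), from z = 103 to 125 mm, out to x = -148 mm; below its end, at x = -132 mm, a black nozzle down to z = 95 mm.
- stud_left (a point): Centre of the lower end of the tap's stud at its y = +51 mm, z = -45 mm (side of the red dot).
- stud_right (a point): Centre of the lower end of the tap's stud at its y = -51 mm, z = -45 mm (side of the blue dot).
- sink: New steel prep sink, upright and fast on the counter. Origin: centre of its underside, z up. 380 x 380 mm; rim and ledge 140 mm high. Open bowl x = -160 to +102, y = -166 to +166 mm. Flat ledge, 5 mm thick, free beneath, on the +x side (away from the robot), x = 110 to 190 mm, with three 35 mm holes at x = 150, y = +51, 0 and -51 mm; the middle one stays empty.
- hole_left (a point): Centre of the ledge hole at the sink's y = +51 mm, at the ledge's upper face (140 mm above the counter); takes stud_left. Site axes as the sink's.
- hole_right (a point): Centre of the ledge hole at the sink's y = -51 mm, at the ledge's upper face; takes stud_right. Site axes as the sink's.
- carton: Cardboard carton of the tap, fast on the counter, 120 (x) x 200 (y) x 75 mm high, open flaps slanting down around it. Origin: centre of its underside. The tap's base stands on its top, the studs hanging in two 31 mm holes; spout towards its -x.
- putty_tin: White tin of putty with a yellow band, 52 mm in diameter, 30 mm high, standing on one end of the sink ledge, about 150 mm from the middle. Bystander, loose. Origin: centre of its underside.
- stopper: Rubber sink stopper with a steel knob, 52 mm in diameter, 28 mm high, on the other end of the sink ledge. Bystander, loose. Origin: centre of its underside.
- soap: Blue bottle of dish soap, 58 mm in diameter, 145 mm high, standing on the counter near the way from carton to ledge. Bystander, loose. Origin: centre of its underside.
- gasket: Black gasket plate of the tap, 54 x 155 x 4 mm with three holes, lying on the floor of the bowl (4 mm above the counter). Bystander here, loose. Origin: centre of its underside.
There are look-alikes about, which are no part of the job. There is more than one size of the tap; the job needs the largest.

How it is judged:
On the way:
1. the tap beds on the ledge: studs in the outer holes, base flat on the steel and bearing on it (z of tap in the frame of hole_left between -0.003 and 0.003 m and angle between tap's own z axis and vertical below 0.05 rad and contact force between tap and sink above 0.5 N and horizontal distance between stud_left and hole_left below 0.008 m and horizontal distance between stud_right and hole_right below 0.008 m), for 0.2 s.
At the end, for the whole second after the job is handed in: The fingers hold the tap upright (within 5 degrees) and still, clear of everything else: each stud end 3 to 25 mm above the ledge and within 8 mm, seen from above, of the middle of its own hole (left on left, spout over the bowl); the other things within 30 mm of their start (horizontal distance between stud_left and hole_left below 0.008 m and horizontal distance between stud_right and hole_right below 0.008 m and z of stud_left in the frame of hole_left between 0.003 and 0.025 m and z of stud_right in the frame of hole_right between 0.003 and 0.025 m and angle between tap's own z axis and vertical below 0.09 rad and contact force between the fingers and tap above 3 N and linear speed of tap below 0.02 m/s and angular speed of tap below 0.15 rad/s and contact force between tap and sink below 0.2 N and contact force between tap and carton below 0.2 N and contact force between tap and putty_tin below 0.2 N and contact force between tap and stopper below 0.2 N and contact force between tap and soap below 0.2 N and contact force between tap and gasket below 0.2 N and distance of each of putty_tin, stopper, soap, gasket from where it was at the start of the episode below 0.03 m); the arm keeps its last pose, push and grip.
It fails at once if the tap is forced against the sink (over 40 N) (contact force between tap and sink above 40 N).
It fails at once if a bystander is shifted by more than 30 mm or knocked over (distance of any of putty_tin, stopper, soap, gasket from where it was at the start of the episode above 0.03 m or angle between any of putty_tin, stopper, soap, gasket's own z axis and vertical above 0.5 rad).
It also fails if it takes over 54 s, if anything falls off the work surface, if the arm or the gripper's body presses on something with over 40 N, if the wrist force passes 120 N, or if a joint passes its speed limit or range.

ROBOT

A 7-joint arm with a two-finger parallel gripper is mounted at the origin on the work surface. World frame = base frame: x ahead of the robot, y to its left, z up, the work surface at z = 0. Lengths are in m, angles in rad, forces in N, time in s.
With the tool pointing down it reaches from about 0.425 to 0.925 m from the base axis. Payload 6.8 kg.
Tool frame: the origin (TCP) lies at the very end of the fingers, on their centre line; the grasp point (between the pads) lies 19 mm behind it (r.grip_point_offset is the distance from the TCP to the grasp point, in m); z points along the fingers, y is the line along which they close (so a half turn about z gives the same grasp; the last joint's range is limited). The gripper opens to 85 mm and grips with 20 to 120 N. Pads are 22 mm wide; open, the fingers measure 114 mm over their backs; the gripper's body (76 mm by 85 mm) begins 54 mm behind the grasp point. The pads swing forward as they close: fully open they stand 13 mm farther back than shut.
Start: joints at [-1.268, 0.477, 0.022, 1.555, -0.011, 1.109, -0.083], TCP at [0.27, 0.619, 0.205] pointing down, gripper open.
Joint ranges: [-2.96, 2.96], [-0.34, 2.1], [-1.41, 1.46], [0.24, 2.44], [-1.37, 4.51], [0.17, 1.92], [-2.96, 2.96]. Speed limits (rad/s): [2.39, 2.39, 3.14, 3.14, 3.14, 3.14, 3.14].

INTERFACE

Orientations are given as a rotation vector (axis times angle).
In Python, from bench import status, eyes, r gives the robot as it stands.
- The arm moves only by the shell command python3 -m crank 'ROWS' [OPENING] [FORCE]. ROWS is JSON, a list of rows, each a list of 6 numbers: the shift along the tool's x, y, z normalised to -1 to 1, where 1 is 0.02 m, then the turn, a rotation vector about the tool's x, y, z normalised to -1 to 1, where 1 is 45 degrees. A call has 1 to 12 rows; each row shifts and turns the commanded pose from where the row before left it, along the tool's axes as they then stand; what a row does not reach is not made up. A row lasts 1/10 s, in which the tool goes at most 50 mm and 8.59 degrees, less where a joint would pass 70% of its speed; a pose out of reach is approached as far as the arm can. A call with a number of a shift or a turn outside -1 to 1 is refused whole. A call with a gripper value outside its range is refused whole. OPENING is the opening, from 0 (shut) to 1 (fully open), set as the call begins (- or left out, the last holds). The fingers move at their own pace and stop on an object; FORCE is the grip in N (left out, the last holds). Time passes only in rows, so rows that do not move let the fingers close. It gives the time, the measured TCP pose, the force, the opening and the grip force at its end, in the units of the state.
- status.get_obs(): the state, without advancing time (a new reading comes with each control period).
- eyes.grab_frame(name): name is "scene" or "side" or "wrist"; returns a dict with "image" (420x560x3 uint8, red, green, blue), "depth" (420x560 float32, m along the optical axis (not along the pixel's ray), 0 where there is no reading), "fovy" (degrees; the focal length in pixels is half the picture's height over the tangent of half this angle, whatever the lens; pixels are square), "cx", "cy" (the principal point, pixels), "world_to_cam" (4x4, takes a point from world to camera coordinates). Camera axes: x right, y up, looking along -z (the intrinsics and any distortion apply to the point x, -y, -z); pixel columns grow to the right and rows downward; lengths in m; the calibration is good to about 2 mm. A picture is of the moment at which its call begins.
- r.hand_in(): hands the job in; it is judged then, once.
The state is a dict: "clock": time; "joints": joint angles; "qvel": joint speeds; "tau": joint torques, N m; "tcp_pos": TCP position; "orientation": TCP orientation; "contact_force": force on the tool from outside, world axes, zero at the start; "moment": the same for the moment, N m; "grip_width": finger opening in m; "gripper_force": force on a finger pad.
Only numpy, scipy, OpenCV 4.12 (cv2) and the standard library are available. Lean on these libraries where they do the work, as an engineer would, in place of code of your own. Each camera call takes 0.05 s, during which the arm holds its last target. There are 200 camera calls.

## Working session

There is one attempt and no reset: what is moved stays moved. The work goes in short steps, Python scripts to look and compute and a shell command to move; the robot and the scene stay as the last step left them, time stands still between calls to the robot, and variables do not carry over. Pictures are saved under pics/ and viewed, at most 10 in all, crops included, and the job is handed in when it is done.

```bash
mkdir -p pics; ls
cat > h.py <<'E'
import numpy as np, cv2
from bench import status, eyes, r
def grab(n):
    f=eyes.grab_frame(n); np.savez('pics/'+n+'.npz',**{k:np.array(v) for k,v in f.items()}); return f
def load(n): return dict(np.load('pics/'+n+'.npz'))
def ray(f,u,v):
    F=210/np.tan(np.radians(float(f['fovy']))/2); T=f['world_to_cam']; R=T[:3,:3]
    d=np.array([(u-f['cx'])/F,-(v-f['cy'])/F,-1.]); return -R.T@T[:3,3], R.T@d
def onz(f,u,v,z):
    c,d=ray(f,u,v); return c+d*(z-c[2])/d[2]
def dep(f,u,v):
    c,d=ray(f,u,v); return c+d*float(f['depth'][int(v),int(u)])
def save(img,n): cv2.imwrite('pics/'+n,cv2.cvtColor(img,cv2.COLOR_RGB2BGR))
E
python3 - <<'E'
from h import *
fs=[]
for n in ("scene","side","wrist"):
    f=grab(n); fs.append(f['image']); print(n,f['fovy'],f['cx'],f['cy'],{k for k in f}, (f['depth']>0).mean(), ray(f,280,210))
save(cv2.resize(fs[0],(784,588)),'scene0.png'); save(cv2.resize(fs[1],(784,588)),'side0.png')
print(status.get_obs())
E
```

```text
pics
scene 44.19900161325381 275.0310374895804 207.25399882331303 {'cx', 'depth', 'world_to_cam', 'cy', 'image', 'fovy'} 0.9670833333333333 (array([ 1.29322781, -0.55681715,  0.83137833]), array([-0.65501497,  0.48248866, -0.58161894]))
side 51.034108542924116 278.18878852565484 208.16365900185517 {'cx', 'depth', 'world_to_cam', 'cy', 'image', 'fovy'} 0.9957950680272109 (array([ 0.06167585, -0.82369855,  1.10729455]), array([ 0.32972565,  0.62057121, -0.71148208]))
wrist 60.63017093581091 284.3487110798414 210.4418371548099 {'cx', 'depth', 'world_to_cam', 'cy', 'image', 'fovy'} 0.9960884353741497 (array([0.19573951, 0.64957085, 0.37368026]), array([ 0.28051493, -0.1371836 , -0.95007376]))
{'clock': 0.15, 'joints': array([-1.26810491,  0.47766572,  0.02232045,  1.55618003, -0.01155561,
        1.10932526, -0.08306928]), 'qvel': array([ 1.04551524e-04, -1.39066015e-03, -8.28597861e-05, -4.03799095e-03,
       -8.37000051e-04,  6.65970483e-04, -1.42659194e-03]), 'tau': array([ 2.15567532e-03, -5.96929336e+01,  1.60987493e+00, -2.81489110e+01,
        1.26768742e-02,  6.51513546e-03, -2.95654115e-07]), 'tcp_pos': array([0.26933181, 0.61840567, 0.20383007]), 'orientation': array([-6.40616933e-01, -3.07532177e+00,  2.24588128e-03]), 'contact_force': array([-0.01746154,  0.25516395, -0.98468636]), 'moment': array([ 0.03645702, -0.02902758, -0.01882693]), 'gripper_force': 0.0, 'grip_width': 0.08564878084189616}
```

View pics/scene0.png

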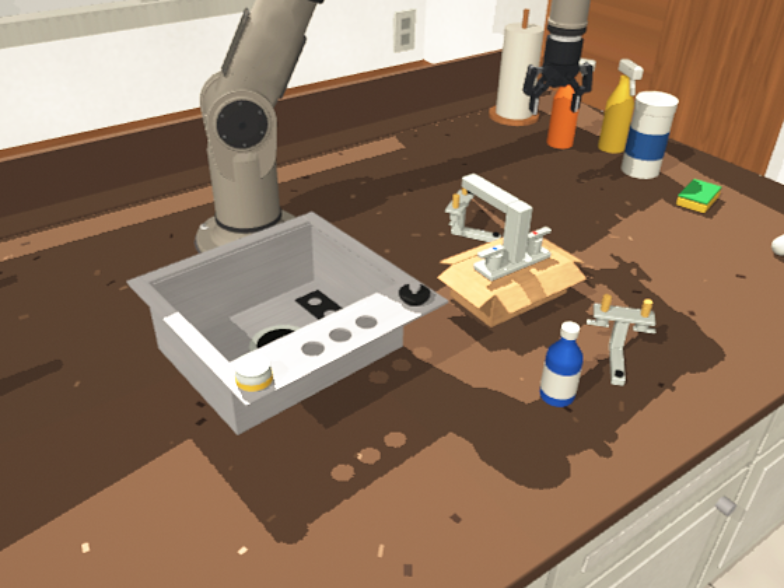

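View pics/side0.png

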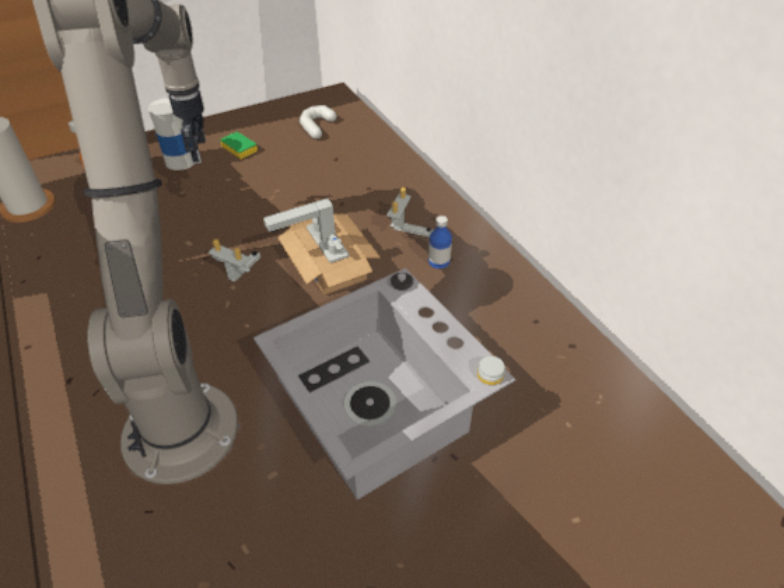

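The scene view shows three tap-like things (pixels of the 784x588 picture):
- the tap standing in the carton at (515,215)
- a lying tap behind it at (465,215)
- a lying tap at (620,335)

By the description, the one I want is in the carton. The sink holes are at (313,348), (340,335) and (366,322), the soap at (562,370), the tin at (254,378) and the stopper at (414,293).

Run:
```python
from h import *
for n,holes,tp in (("scene",[(313,348),(340,335),(366,322)],(515,212)),("side",[(426,312),(440,327),(455,343)],(325,207))):
    f=load(n); g=cv2.cvtColor(f['image'],cv2.COLOR_RGB2GRAY)
    print(n)
    for u,v in holes:
        u,v=int(u/1.4),int(v/1.4)
        # through-hole mask from depth: deeper than ledge plane
        D=np.array([[dep(f,x,y)[2] for x in range(u-14,u+15)] for y in range(v-14,v+15)])
        m=((g[v-14:v+15,u-14:u+15]<0.5*(int(g[v-14:v+15,u-14:u+15].max())+int(g[v,u]))).astype(np.uint8))
        nl,lab,st,ce=cv2.connectedComponentsWithStats(m); k=lab[14,14]
        c=ce[k]+[u-14,v-14]; print('hole',c.round(1),st[k],onz(f,*c,.14).round(4),'ledge z',np.median(D).round(4))
    # point cloud of spout top
    H,W=g.shape; c0,_=ray(f,0,0)
    uu,vv=np.meshgrid(np.arange(W),np.arange(H)); F=210/np.tan(np.radians(float(f['fovy']))/2)
    d=np.stack([(uu-f['cx'])/F,-(vv-f['cy'])/F,-np.ones_like(uu,float)],-1)*f['depth'][...,None]
    P=d@f['world_to_cam'][:3,:3]+c0
    u,v=int(tp[0]/1.4),int(tp[1]/1.4)
    print('top z',dep(f,u,v).round(4))
    m=((abs(P[...,2]-.2)<.006)&(abs(uu-u)<70)&(abs(vv-v)<50)).astype(np.uint8)
    nl,lab,st,ce=cv2.connectedComponentsWithStats(m)
    k=1+np.argmax(st[1:,4]); q=P[lab==k]; print(len(q),q[:,2].mean(), cv2.minAreaRect(q[:,:2].astype(np.float32)*1000), cv2.boxPoints(cv2.minAreaRect(q[:,:2].astype(np.float32)*1000)).round())
    for nm,(x,y),z in (('soap',(562,370) if n=='scene' else (440,245),.07),('cap',(570,330) if n=='scene' else (442,221),.145)):
        print(nm,dep(f,x/1.4,y/1.4).round(3))
    # blue soap
f=load('scene'); save(cv2.resize(f['image'][110:250,300:480],(720,560),interpolation=cv2.INTER_CUBIC),'crop1.png')
```

```text
scene
hole [223.  248.6] [  6  10  17  10 134] [ 0.5609 -0.1615  0.14  ] ledge z 0.1382
hole [242.6 238.8] [  7   9  16  10 122] [ 0.5562 -0.1108  0.14  ] ledge z 0.1381
hole [261.1 229.7] [  7   9  16  10 114] [ 0.5518 -0.0603  0.14  ] ledge z 0.1382
top z [0.4876 0.306  0.1932]
409 0.19829768514008717 ((421.09039306640625, 323.4406433105469), (167.19676208496094, 36.91349411010742), 0.012314523570239544) [[337. 342.]
 [337. 305.]
 [505. 305.]
 [505. 342.]]
soap [0.763 0.167 0.083]
cap [0.747 0.188 0.142]
side
hole [303.9 222.8] [ 9 11 11  8 68] [ 0.5476 -0.0616  0.14  ] ledge z 0.1382
hole [314.  233.4] [ 9 11 11  8 73] [ 0.552  -0.1124  0.14  ] ledge z 0.1379
hole [324.6 244.6] [ 8 10 12  9 82] [ 0.5566 -0.1635  0.14  ] ledge z 0.1384
top z [0.4828 0.3139 0.196 ]
328 0.1989458606903306 ((416.4869384765625, 318.5058288574219), (38.35686111450195, 165.85723876953125), 87.62185668945312) [[333. 303.]
 [499. 296.]
 [500. 334.]
 [334. 341.]]
soap [0.725 0.164 0.084]
cap [0.739 0.184 0.142]
```

View pics/crop1.png

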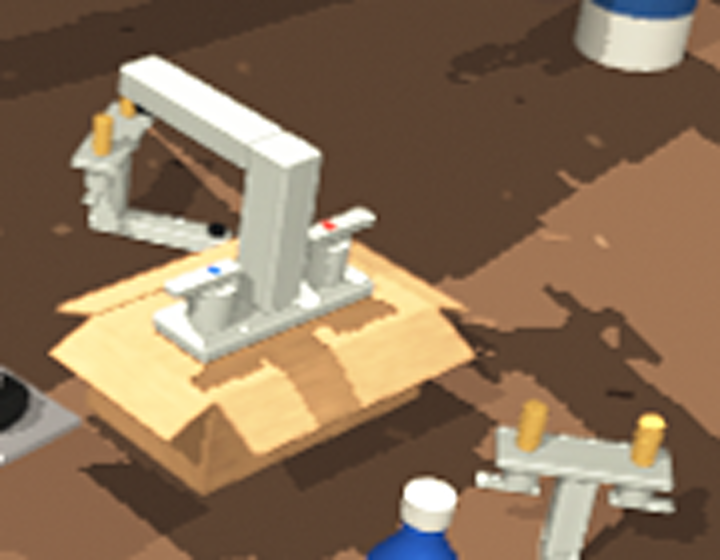

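The crop confirms it: a standing tap in the carton at (280,150), blue dot at (213,270), red dot at (328,225), spout towards the robot. The two lying taps are decoys. The spout top measures 167 x 37 mm at z≈0.199 and the hole spacing is 101.5 mm, both as expected. I'll move above the grip point.

```bash
python3 -m crank '[[0,0,-0.93,0,0,-0.175],[0,0,-0.93,0,0,-0.175],[0,0,-0.93,0,0,-0.175],[-0.67,-1,0,0,0,0],[-0.67,-1,0,0,0,0],[-0.67,-1,0,0,0,0],[-0.67,-1,0,0,0,0],[-0.67,-1,0,0,0,0],[-0.67,-1,0,0,0,0],[-0.67,-1,0,0,0,0],[-0.67,-1,0,0,0,0]]' 1 && python3 -m crank '[[-0.67,-1,0,0,0,0],[-0.67,-1,0,0,0,0],[-0.67,-1,0,0,0,0],[-0.67,-1,0,0,0,0],[-0.67,-1,0,0,0,0],[-0.67,-1,0,0,0,0],[0,0,0,0,0,0],[0,0,0,0,0,0]]'
python3 - <<'E'
from h import *
f=grab('wrist'); print(ray(f,280,210)); save(f['image'],'wrist1.png')
E
```

```text
clock: 1.25
tcp_pos: [0.3774, 0.4579, 0.2601]
orientation: [0.002, -3.141, 0.001]
contact_force: [0.1, 0.3, -0.1]
grip_width: 0.0856
gripper_force: 0.0
clock: 2.05
tcp_pos: [0.4575, 0.3389, 0.2602]
orientation: [0.001, -3.141, 0.0]
contact_force: [-0.4, -0.1, 0.5]
grip_width: 0.0856
gripper_force: 0.0
(array([0.37722437, 0.33774166, 0.43024016]), array([ 0.31157302, -0.01196439, -0.95022483]))
```

View pics/wrist1.png

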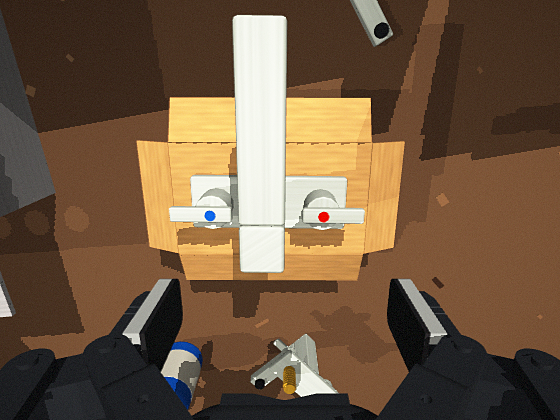

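The wrist view shows the spout running from (259,15) to the column's back edge at (262,271), with dots at (210,216) blue and (323,217) red. The image's up direction is world -x. Now I'll measure the spout top at z=0.2.

Run:
```python
from h import *
f=load('wrist'); 
P=np.array([[dep(f,x,y) for x in range(200,320)] for y in range(5,290)])
m=(abs(P[...,2]-.2)<.012).astype(np.uint8)
nl,lab,st,ce=cv2.connectedComponentsWithStats(m); k=1+np.argmax(st[1:,4]); print(st[k],np.median(P[lab==k][:,2]))
v,u=np.nonzero(lab==k); pts=np.array([onz(f,a+200,b+5,.2)[:2] for a,b in zip(u,v)],np.float32)*1000
R=cv2.minAreaRect(pts); print(R,cv2.boxPoints(R).round(1))
mid=[]
for y in range(25,265,8):
    w=np.nonzero((lab==k)[y-5])[0]; mid.append(((onz(f,w[0]+200,y,.2)+onz(f,w[-1]+201,y,.2))/2)[:2])
mid=np.array(mid); p=np.polyfit(mid[:,0],mid[:,1],1); print('yaw deg',np.degrees(np.arctan(p[0])),'y at .469',np.polyval(p,.469), 'x range',mid[:,0].min())
hsv=cv2.cvtColor(f['image'],cv2.COLOR_RGB2HSV)
for n,(a,b) in (('blue',(210,216)),('red',(323,217))): print(n,onz(f,a,b,.125), dep(f,a,b))
print(status.get_obs()['tcp_pos'])
```

```text
[   32    10    55   258 12755] 0.20054599861766448
((417.31573486328125, 322.6300964355469), (31.672096252441406, 164.4043426513672), 89.33646392822266) [[334.9 307.7]
 [499.3 305.8]
 [499.7 337.5]
 [335.3 339.4]]
yaw deg -0.6009493356596406 y at .469 0.3224594118837853 x range 0.34040403787826695
blue [0.48293267 0.27092365 0.125     ] [0.48220825 0.27138155 0.12709182]
red [0.48397715 0.37257759 0.125     ] [0.48325636 0.37234238 0.12706097]
[0.45695323 0.33979751 0.26022902]
```

Tap origin is about (0.482, 0.322) with yaw -0.6°. The spout measures 31.7 x 164 mm, as it should. Next: align, go down to TCP z=0.168, and grip.

```bash
python3 -m crank '[[-0.25,-0.44,0,0,0,0.013],[-0.25,-0.44,0,0,0,0],[0,0,0,0,0,0],[0,0,0.9,0,0,0],[0,0,0.9,0,0,0],[0,0,0.9,0,0,0],[0,0,0.9,0,0,0],[0,0,0.5,0,0,0],[0,0,0.5,0,0,0],[0,0,0,0,0,0],[0,0,0,0,0,0]]' 1 && python3 -m crank '[[0,0,0,0,0,0],[0,0,0,0,0,0],[0,0,0,0,0,0],[0,0,0,0,0,0],[0,0,0,0,0,0],[0,0,0,0,0,0],[0,0,0,0,0,0],[0,0,0,0,0,0],[0,0,0,0,0,0],[0,0,0,0,0,0]]' 0 80
```

```text
clock: 3.2
tcp_pos: [0.4678, 0.3217, 0.1688]
orientation: [0.014, 3.141, 0.001]
contact_force: [0.2, 0.2, 0.7]
grip_width: 0.0853
gripper_force: 0.0
clock: 4.2
tcp_pos: [0.4677, 0.3224, 0.1692]
orientation: [0.013, 3.141, 0.002]
contact_force: [-1.0, 1.6, 5.7]
grip_width: 0.0285
gripper_force: 78.7
```

```bash
python3 -m crank '[[0,0,-0.3,0,0,0],[0,0,-0.5,0,0,0],[0,0,-0.5,0,0,0],[0,0,-0.7,0,0,0],[0,0,-0.7,0,0,0],[0,0,-0.7,0,0,0],[0,0,-0.7,0,0,0],[0,0,-0.7,0,0,0],[0,0,-0.7,0,0,0],[0,0,-0.7,0,0,0],[0,0,-0.7,0,0,0],[0,0,-0.5,0,0,0]]'; python3 -m crank '[[0,0,-0.7,0,0,0],[0,0,-0.5,0,0,0],[0,0,0,0,0,0],[0,0,0,0,0,0],[0,0,0,0,0,0]]'
python3 - <<'E'
from h import *
f=grab('side'); s=grab('scene'); save(cv2.resize(s['image'][40:250,250:460],(588,588),interpolation=cv2.INTER_CUBIC),'lift.png')
print(status.get_obs()['moment'])
E
```

```text
clock: 5.4
tcp_pos: [0.4678, 0.3217, 0.318]
orientation: [0.014, 3.141, 0.001]
contact_force: [0.2, 0.9, -7.9]
grip_width: 0.0285
gripper_force: 80.0
clock: 5.9
tcp_pos: [0.4671, 0.3212, 0.3395]
orientation: [-0.014, -3.14, 0.002]
contact_force: [-0.2, -0.6, -7.9]
grip_width: 0.0282
gripper_force: 80.0
[ 0.01752834 -0.02653503 -0.01188959]
```

View pics/lift.png

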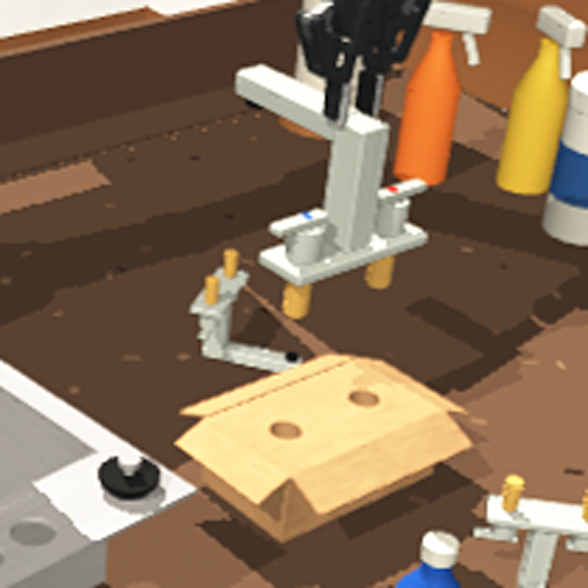

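The tap is lifted clear and upright, with both studs free of the carton at (297,300) and (380,270). I'll carry it over to above the holes, at a height where the studs pass above the stopper.

```bash
python3 -m crank '[[-0.07,-0.4,0,0,0,0],[-0.12,-0.7,0,0,0,0],[-0.174,-0.985,0,0,0,0],[-0.174,-0.985,0,0,0,0],[-0.174,-0.985,0,0,0,0],[-0.174,-0.985,0,0,0,0],[-0.174,-0.985,0,0,0,0],[-0.174,-0.985,0,0,0,0],[-0.174,-0.985,0,0,0,0],[-0.174,-0.985,0,0,0,0],[-0.174,-0.985,0,0,0,0],[-0.174,-0.985,0,0,0,0]]'; python3 -m crank '[[-0.174,-0.985,0,0,0,0],[-0.174,-0.985,0,0,0,0],[-0.174,-0.985,0,0,0,0],[-0.174,-0.985,0,0,0,0],[-0.174,-0.985,0,0,0,0],[-0.174,-0.985,0,0,0,0],[-0.174,-0.985,0,0,0,0],[-0.174,-0.985,0,0,0,0],[-0.174,-0.985,0,0,0,0],[-0.174,-0.985,0,0,0,0],[-0.12,-0.6,0,0,0,0],[-0.05,-0.27,0,0,0,0]]';  python3 -m crank '[[0,0,0,0,0,-0.062],[0,0,0,0,0,-0.062],[0,0,0,0,0,0],[0,0,0,0,0,0],[0,0,0,0,0,0],[0,0,0,0,0,0]]'
python3 - <<'E'
from h import *
a=grab('side'); s=grab('scene'); w=grab('wrist')
A=cv2.resize(a['image'][110:260,200:400],(400,300),interpolation=cv2.INTER_CUBIC);B=cv2.resize(s['image'][120:270,180:380],(400,300),interpolation=cv2.INTER_CUBIC)
C=cv2.resize(w['image'],(400,300)); save(np.vstack([np.hstack([A,B]),np.hstack([C,C*0])]),'above.png')
print(status.get_obs()['tcp_pos'])
E
```

```text
clock: 7.2
tcp_pos: [0.504, 0.0995, 0.3405]
orientation: [0.016, 3.141, -0.001]
contact_force: [-0.1, -0.7, -9.0]
grip_width: 0.0283
gripper_force: 80.0
clock: 8.4
tcp_pos: [0.54, -0.1149, 0.3405]
orientation: [-0.019, -3.141, 0.001]
contact_force: [0.0, 0.8, -8.1]
grip_width: 0.0281
gripper_force: 80.1
clock: 9.0
tcp_pos: [0.5405, -0.1124, 0.3404]
orientation: [-0.139, 3.138, 0.0]
contact_force: [0.2, 0.4, -7.9]
grip_width: 0.0284
gripper_force: 80.1
[ 0.54056274 -0.11246371  0.34040487]
```

View pics/above.png

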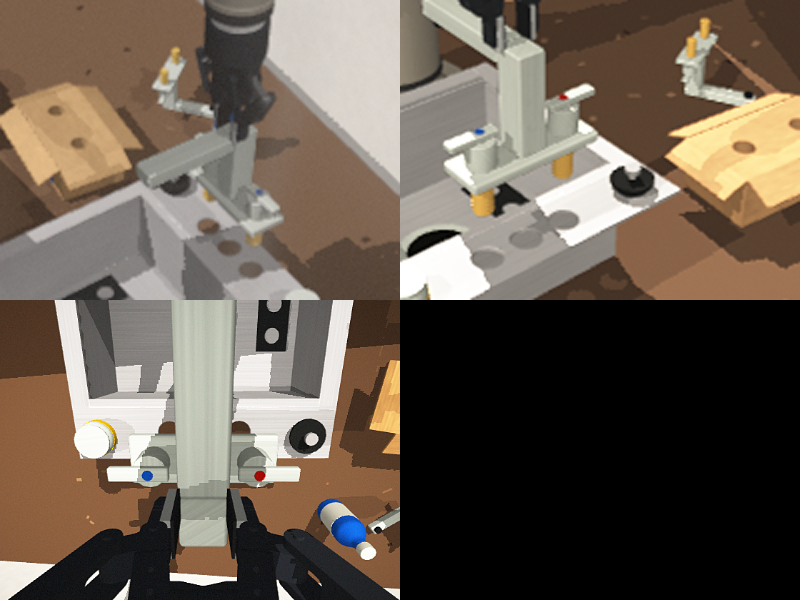

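The tap hangs above the ledge. In the panels the studs show at (484,203) and (563,170) in the scene view, with the holes at (488,259), (526,239), (563,219). Now I'll triangulate the stud ends against the holes, allowing for the ledge thickness as seen through the holes.

```bash
cat > st.py <<'E'
from h import *
def studs(n,box,zs):
    f=load(n); x0,x1,y0,y1=box; im=f['image'][y0:y1,x0:x1]; hsv=cv2.cvtColor(im,cv2.COLOR_RGB2HSV)
    m=((hsv[...,0]>8)&(hsv[...,0]<25)&(hsv[...,1]>140)&(hsv[...,2]>80)).astype(np.uint8)
    nl,lab,s,ce=cv2.connectedComponentsWithStats(m)
    out=[]
    for k in range(1,nl):
        if s[k,4]<15: continue
        v,u=np.nonzero(lab==k); ub=u.mean(); vb=v.max()
        lo=u[v>=vb-4]; ub=(lo.min()+lo.max())/2
        P=onz(f,ub+x0,vb+y0+.5,zs); c,_=ray(f,0,0); d=(P-c)*[1,1,0]; d/=np.linalg.norm(d)
        out.append((s[k],(P+d*.0105)[:2].round(4), dep(f,ub+x0,vb+y0-1).round(4)))
    return out
E
python3 - <<'E'
from st import *
for n,b in (("side",(270,355,190,245)),("scene",(200,290,185,240))):
    for o in studs(n,b,.201): print(n,*o)
E
```

```text
scene [57 12  9 12 90] [ 0.548  -0.0581] [ 0.5594 -0.0658  0.2072]
scene [ 15  30  13  13 113] [ 0.5586 -0.16  ] [ 0.5704 -0.1662  0.2069]
```

```bash
python3 -m crank '[[0.07,0.05,0,0,0,0],[0,0,0.5,0,0,0],[0,0,0.6,0,0,0],[0,0,0.6,0,0,0],[0,0,0.4,0,0,0],[0,0,0.2,0,0,0],[0,0,0,0,0,0],[0,0,0,0,0,0],[0,0,0,0,0,0]]'
python3 - <<'E'
from st import *
a=grab('side'); s=grab('scene')
for o in studs("scene",(200,290,185,250),.155): print(*o)
A=cv2.resize(a['image'][190:265,280:355],(400,400),interpolation=cv2.INTER_CUBIC);B=cv2.resize(s['image'][190:265,205:280],(400,400),interpolation=cv2.INTER_CUBIC)
save(np.hstack([A,B]),'close.png')
E
```

```text
clock: 10.05
tcp_pos: [0.5395, -0.1118, 0.295]
orientation: [-0.139, 3.137, -0.0]
contact_force: [-0.6, 1.2, -8.5]
grip_width: 0.0282
gripper_force: 80.1
[57 29  9 12 81] [ 0.5468 -0.0573] [ 0.5586 -0.0652  0.1618]
[18 48  9 12 86] [ 0.5551 -0.1603] [ 0.5676 -0.1668  0.1618]
```

View pics/close.png

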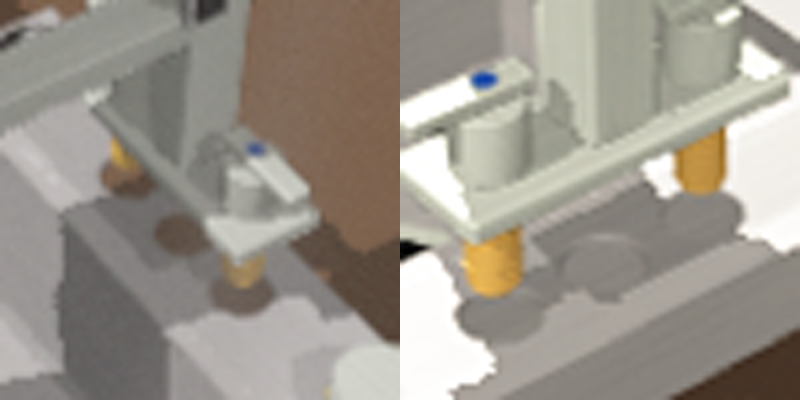

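The close view (800x400) shows both studs right over their outer holes. In the scene panel the stud ends are at (493,287) and (700,187) and the holes at (500,315) and (703,217). In the side panel the ends are at (241,283) and (123,172), with holes at (243,293) and (127,180). Converting these to metres:

Run:
```python
from h import *
s=load('scene'); a=load('side'); k=75/400
S=lambda u,v:(205+(u-400)*k-.5,190+v*k-.5); A=lambda u,v:(280+u*k-.5,190+v*k-.5)
def tri(u1,u2):
    M=np.zeros((3,3));b=np.zeros(3)
    for f,p in((s,u1),(a,u2)):
        c,d=ray(f,*p); d/=np.linalg.norm(d); Q=np.eye(3)-np.outer(d,d); M+=Q;b+=Q@c
    return np.linalg.solve(M,b).round(4)
print('R stud',tri(S(493,287),A(241,283)),'hole',tri(S(500,315),A(243,293)))
print('L stud',tri(S(700,187),A(123,172)),'hole',tri(S(703,217),A(127,180)))
for f,p in((s,S(500,315)),(a,A(243,293)),(s,S(703,217)),(a,A(127,180))): print(onz(f,*p,.14).round(4))
```

```text
R stud [ 0.5562 -0.162   0.1496] hole [ 0.5593 -0.1609  0.1377]
L stud [ 0.5439 -0.0578  0.1458] hole [ 0.5479 -0.0576  0.1345]
[ 0.5611 -0.1611  0.14  ]
[ 0.558  -0.1637  0.14  ]
[ 0.5535 -0.061   0.14  ]
[ 0.545  -0.0625  0.14  ]
```

```bash
python3 -m crank '[[-0.05,0,0.2,0,0,0],[0,0,0.2,0,0,0],[0,0,0.2,0,0,0],[0,0,0.1,0,0,0],[0,0,0.1,0,0,0],[0,0,0.1,0,0,0],[0,0,0.1,0,0,0],[0,0,0.1,0,0,0],[0,0,0,0,0,0],[0,0,0,0,0,0]]'
```

```text
clock: 11.15
tcp_pos: [0.5401, -0.1116, 0.2724]
orientation: [0.139, -3.138, -0.0]
contact_force: [0.0, 0.3, -8.4]
grip_width: 0.0285
gripper_force: 80.0
```

The studs are in the holes with no added force. Carrying on down.

```bash
python3 -m crank '[[0,0,0.2,0,0,0],[0,0,0.2,0,0,0],[0,0,0.2,0,0,0],[0,0,0.2,0,0,0],[0,0,0.2,0,0,0],[0,0,0.2,0,0,0],[0,0,0.15,0,0,0],[0,0,0.1,0,0,0],[0,0,0,0,0,0],[0,0,0,0,0,0]]'; python3 -m crank '[[0,0,0.05,0,0,0],[0,0,0.05,0,0,0],[0,0,0.05,0,0,0],[0,0,0,0,0,0],[0,0,0,0,0,0]]'
```

```text
clock: 12.15
tcp_pos: [0.5402, -0.1116, 0.2435]
orientation: [-0.139, 3.138, -0.0]
contact_force: [-0.1, 0.4, -7.6]
grip_width: 0.0286
gripper_force: 80.0
clock: 12.65
tcp_pos: [0.54, -0.1116, 0.2404]
orientation: [0.139, -3.138, -0.0]
contact_force: [0.6, -1.0, -8.2]
grip_width: 0.0285
gripper_force: 80.0
```

Run:
```python
from h import *
s=grab('scene');a=grab('side')
A=cv2.resize(a['image'][190:265,280:355],(400,400),interpolation=cv2.INTER_CUBIC);B=cv2.resize(s['image'][190:265,205:280],(400,400),interpolation=cv2.INTER_CUBIC)
save(np.hstack([A,B]),'near.png')
```

```text
(no output)
```

View pics/near.png

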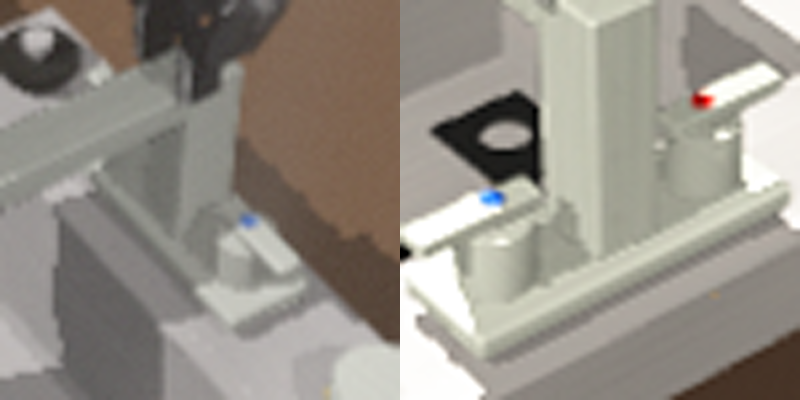

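The base hovers a few mm above the ledge, parallel to it, with the studs free in the holes. I'll feel down gently from here.

```bash
python3 -m crank '[[0,0,0.05,0,0,0],[0,0,0.05,0,0,0],[0,0,0.05,0,0,0],[0,0,0,0,0,0],[0,0,0,0,0,0]]';  python3 -m crank '[[0,0,0.05,0,0,0],[0,0,0,0,0,0],[0,0,0,0,0,0]]'
```

```text
clock: 13.25
tcp_pos: [0.54, -0.1116, 0.2373]
orientation: [0.139, -3.138, -0.0]
contact_force: [-0.5, 1.1, -8.0]
grip_width: 0.0282
gripper_force: 80.0
clock: 13.55
tcp_pos: [0.54, -0.1115, 0.2363]
orientation: [0.139, -3.138, -0.0]
contact_force: [-0.5, -0.8, -8.6]
grip_width: 0.0282
gripper_force: 80.0
```

```bash
python3 -m crank '[[0,0,0.05,0,0,0],[0,0,0,0,0,0],[0,0,0,0,0,0]]';  python3 -m crank '[[0,0,0.04,0,0,0],[0,0,0,0,0,0],[0,0,0,0,0,0]]'
```

```text
clock: 13.85
tcp_pos: [0.54, -0.1116, 0.2353]
orientation: [0.139, -3.138, -0.0]
contact_force: [0.3, 0.1, -7.6]
grip_width: 0.0284
gripper_force: 80.0
clock: 14.15
tcp_pos: [0.5401, -0.1115, 0.2347]
orientation: [-0.139, 3.138, 0.0]
contact_force: [-0.8, 0.3, -5.9]
grip_width: 0.0285
gripper_force: 80.3
```

Contact is starting. A little more.

```bash
python3 -m crank '[[0,0,0.02,0,0,0],[0,0,0,0,0,0],[0,0,0,0,0,0]]';  python3 -m crank '[[0,0,0.02,0,0,0],[0,0,0,0,0,0],[0,0,0,0,0,0]]'
```

```text
clock: 14.45
tcp_pos: [0.5403, -0.1115, 0.2347]
orientation: [-0.139, 3.138, 0.0]
contact_force: [-2.3, 2.1, -1.3]
grip_width: 0.0281
gripper_force: 81.1
clock: 14.75
tcp_pos: [0.5403, -0.1115, 0.2346]
orientation: [-0.139, 3.138, 0.001]
contact_force: [-3.7, 2.0, 5.9]
grip_width: 0.0284
gripper_force: 81.9
```

It's bedded: about 14 N of bearing force, with TCP height stopped at 0.2347 (0.234 predicted). I'll hold briefly, then raise straight up.

```bash
python3 -m crank '[[0,0,0,0,0,0],[0,0,0,0,0,0],[0,0,0,0,0,0],[0,0,0,0,0,0]]'; python3 -m crank '[[0,0,-0.1,0,0,0],[0,0,-0.2,0,0,0],[0,0,-0.3,0,0,0],[0,0,-0.4,0,0,0],[0,0,-0.4,0,0,0],[0,0,-0.4,0,0,0],[0,0,-0.4,0,0,0],[0,0,-0.3,0,0,0],[0,0,-0.2,0,0,0],[0,0,-0.1,0,0,0],[0,0,0,0,0,0],[0,0,0,0,0,0]]'; python3 -m crank '[[0,0,0,0,0,0],[0,0,0,0,0,0],[0,0,0,0,0,0],[0,0,0,0,0,0],[0,0,0,0,0,0]]'
python3 - <<'E'
from st import *
a=grab('side'); s=grab('scene')
for o in studs("scene",(200,290,185,250),.15): print(*o)
A=cv2.resize(a['image'][190:265,280:355],(400,400),interpolation=cv2.INTER_CUBIC);B=cv2.resize(s['image'][190:265,205:280],(400,400),interpolation=cv2.INTER_CUBIC)
save(np.hstack([A,B]),'end.png'); o=status.get_obs(); print(o['tcp_pos'],abs(o['qvel']).max())
E
```

```text
clock: 15.15
tcp_pos: [0.5403, -0.1115, 0.2346]
orientation: [-0.139, 3.138, 0.001]
contact_force: [-5.4, 2.0, 5.4]
grip_width: 0.0281
gripper_force: 81.9
clock: 16.35
tcp_pos: [0.5398, -0.1115, 0.2895]
orientation: [0.139, -3.138, -0.0]
contact_force: [0.0, 0.2, -8.4]
grip_width: 0.0282
gripper_force: 80.1
clock: 16.85
tcp_pos: [0.5401, -0.1116, 0.2898]
orientation: [0.139, -3.138, 0.0]
contact_force: [-0.1, 0.3, -7.4]
grip_width: 0.0284
gripper_force: 80.1
[57 32  9 11 78] [ 0.5472 -0.0576] [ 0.5568 -0.064   0.1548]
[18 50 10 12 93] [ 0.5559 -0.1598] [ 0.5669 -0.1655  0.1555]
[ 0.54005719 -0.11157805  0.28977243] 0.0024233993593079733
```

View pics/end.png

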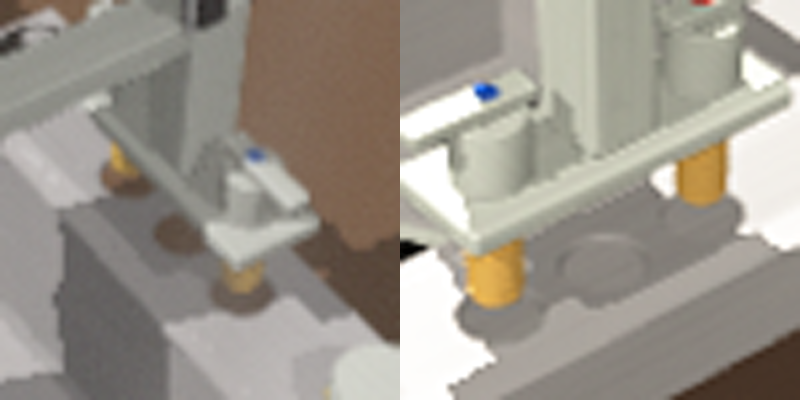

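The final view shows both stud ends about 10 mm above their holes, in line to within roughly 2 mm, upright and still. Handing in.

```bash
python3 -c "
from bench import r
print(r.hand_in())"
```

```text
the job is handed in; nothing more can be done
None
```

I bedded the tap on the ledge with both studs through the outer holes (about 14 N bearing), then raised it straight up; it was handed in held upright and still, stud ends about 10 mm above the ledge and in line with their holes to roughly 2 mm, though no verdict came back.

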